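# Press the ejector and trap the detergent cartridge

## Task

Press the red ejector button of the cartridge dispenser down with one fingertip, and with your other finger, waiting in the steel slide beside it, trap the green detergent cartridge that pops out before it slides off into the small blue tub. Finish while still holding it: the cartridge resting on the slide, stopped by your finger. Do not lift it or carry it, and leave everything else where it stands.

Things in the scene. Friction and masses are not known exactly. Their poses are not given: they have to be found in the camera images.
- dispenser: White dispenser (fixed); origin under its deck's centre, z up, x uphill seen from above. Deck 12 mm thick. Its slippery steel slide falls towards -x to a blue tub. A black spring kicker (2 N, 12 mm stroke) pushes the cartridge against an orange gate tab. Once the tab is down the cartridge shoots out and, if not stopped, leaves the slide in about 0.3 s: too fast to react to.
- slide: The steel slide, fixed, sloping 18 degrees. Origin on its floor, centre line, at the gate tab (7 mm high); x points UPHILL along it, y across, z out of its floor. Floor from x = +58 mm (kicker housing, 34 mm high) down to the open end at x = -130 mm. 43 mm wide inside, side rails 7 mm high.
- slide_mid (a point): Point on the slide's floor, centre line, 70 mm downhill of the gate, abreast of the middle of the red button: place for the waiting finger. It lies 22 mm lower than the unpressed button top and 66 mm to its side. A tip level with the button top stands 22 mm above the floor here, 10 mm when the button is down: it blocks the 26 mm high cartridge either way.
- button_top (a point): Centre of the flat top of the red button, 40 mm along the slide by 34 mm across, 66 mm from the slide's centre line on the dispenser's +y side; moves with the button. Between button and slide nothing is higher than the pressed button.
- ejector (a joint): Travel of the red button straight down: 0 at rest, 0.012 m fully down; spring 1.5 N at rest to 5 N fully down, springs back when let go. The gate tab goes down with it and frees the cartridge at about 0.008 m.
- cartridge_center (a point): Centre of the green cartridge, 40 x 40 mm and 26 mm high, about 0.12 kg, loose, in the bay at the top of the slide behind the gate tab (its centre starts 20 mm uphill of the gate).
- cartridge: The same green cartridge; origin at the centre of its underside, x uphill, z out of its top as it lies in the bay.
- specimen_jar: loose clear specimen jar with an orange cap, 44 mm across, 55 mm tall; origin under its centre. Leave it alone.
- spare_cartridge: loose lilac spare cartridge, 40 x 40 x 26 mm, lying flat on the dispenser's white deck on the side of the slide away from the button; origin under its centre. Leave it alone.
- mouthpiece: loose green plastic mouthpiece ring, 48 mm across, 22 mm tall; origin under its centre. Leave it alone.
- water_bottle_a: loose clear bottle with a teal cap, 62 mm across, 170 mm tall; origin under its centre. Leave it alone.
- water_bottle_b: loose clear bottle with a teal cap, 62 mm across, 170 mm tall; origin under its centre. Leave it alone.
- paper_cup: loose white cup, 72 mm across, 85 mm tall; origin under its centre. Leave it alone.
- cleaning_brush: loose blue-handled brush lying flat, about 180 mm long. Leave it alone.

How it is judged:
By the outcome, as a careful person would: the job done as asked, in the order asked, and still so for the second after the job is handed in, while the arm keeps its last pose, push and grip.
It also fails if it takes over 32 s, if anything falls off the work surface, if the arm or the gripper's body presses on something with over 40 N, if the wrist force passes 120 N, or if a joint passes its speed limit or range.

## Robot

A 6-joint arm with a two-finger parallel gripper is mounted at the origin on the work surface. World frame = base frame: x ahead of the robot, y to its left, z up, the work surface at z = 0. Lengths are in mm, angles in rad, forces in N, time in s.
With the tool pointing down it reaches from about 325 to 750 mm from the base axis. Payload 7.6 kg.
Tool frame: the origin (TCP) lies midway between the tips of the shut fingers; the grasp point (between the pads) lies manip.pinch_z behind it (manip.pinch_z is the distance from the TCP to the grasp point, in mm); z points along the fingers, y is the line along which they close (so a half turn about z gives the same grasp; the last joint's range is limited). The gripper opens to 85 mm and grips with 20 to 120 N. Pads are 22 mm wide; open, the fingers measure 114 mm over their backs; the gripper's body (76 mm by 85 mm) begins 54 mm behind the grasp point. The pads swing forward as they close: fully open they stand 13 mm farther back than shut.
Start: joints at [-1.234, 0.052, 1.401, -0, 1.689, -0.07], TCP at [207.754, -482.166, 231.323] pointing down, gripper open.
Joint ranges: [-2.9, 2.9], [-0.91, 2.17], [0.12, 2.37], [-1.06, 4.2], [0.26, 2.73], [-2.93, 2.93]. Speed limits (rad/s): [2.57, 2.57, 3.01, 3.14, 3.14, 3.14].

## Interface

Orientations are given as a unit quaternion [w, x, y, z].
In Python, from station import manip gives the robot as it stands.
- The arm moves only by the tool move_arm, never from a script. Its argument "moves" is a list of rows, each a list of 5 numbers: the shift along the tool's x, y, z in cm, then the turn about the tool's z in rad, then the finger opening in cm, from 0 to 8.54. A call has 1 to 12 rows; each row shifts and turns the commanded pose from where the row before left it, along the tool's axes as they then stand; what a row does not reach is not made up. A row lasts 1/10 s, in which the tool goes at most 50 mm and 8.59 degrees, less where a joint would pass 70% of its speed; a pose out of reach is approached as far as the arm can. A call with a gripper value outside its range is refused whole. The fingers move at their own pace and stop on an object; the grip force is fixed at half the most. Time passes only in rows, so rows that do not move let the fingers close. It gives the time, the measured TCP pose, the force, the opening and the grip force at its end, in the units of the state.
- manip.sense(): the state, without advancing time (a new reading comes with each control period).
- manip.read_camera(name): name is "side" or "top" or "wrist"; returns a dict with "image" (400x640x3 uint8, red, green, blue), "fovy" (degrees; the focal length in pixels is half the picture's height over the tangent of half this angle, whatever the lens; pixels are square), "cx", "cy" (the principal point, pixels), "T" (4x4, takes a point from camera to world coordinates); the wrist camera has in their place "T_tool_cam" (4x4, takes a point from camera to tool coordinates, whose origin is the TCP and whose axes are the flange's). Camera axes: x right, y up, looking along -z (the intrinsics and any distortion apply to the point x, -y, -z); pixel columns grow to the right and rows downward; lengths in mm; the calibration is good to about 2 mm. The wrist camera is an equidistant fisheye: a pixel r from the principal point sees the ray r / f radians off the axis. A picture is of the moment at which its call begins: read the wrist's pose just before it. There is no depth.
- manip.finish_job(): hands the job in; it is judged then, once.
Trained networks look in the newest picture that a camera, given by its name, has taken for a name from the list of things; names that differ only in an ending like _2 or _b are one class to them, and where a whole thing is asked for, a point or a joint stands for the part that bears it (a point fixed in the world has none). Each returns a list of dicts, best first, with "p" (0 to 1); they miss things now and then, are a little off and sometimes report something else, mostly with a low value. They report only what shows in the picture. A call takes as long as a camera call.
- manip.regions_of(camera, query): "mask" (400x640 bool, what is visible of it) and "box" ([centre column, centre row, width, height] in pixels, round what is visible of it).
The state is a dict: "t": time; "joint_pos": joint angles; "joint_velocities": joint speeds; "joint_efforts": joint torques, N m; "tcp_pos": TCP position; "ee_rot": TCP orientation; "wrist_force": force on the tool from outside, world axes, zero at the start; "ft_torque": the same for the moment, N m; "width": finger opening in mm; "gripper_force": force on a finger pad.
Only numpy, scipy, OpenCV 4.12 (cv2) and the standard library are available. Lean on these libraries where they do the work, as an engineer would, in place of code of your own. Each camera call takes 0.05 s, during which the arm holds its last target. There are 200 camera calls.

## Working session

There is one attempt and no reset: what is moved stays moved. The work goes in short steps, Python scripts to look and compute and a tool call to move; the robot and the scene stay as the last step left them, time stands still between calls to the robot, and variables do not carry over. Pictures are saved under pics/ and viewed, at most 10 in all, crops included, and the job is handed in when it is done.

Besides the shell and the picture viewer there is one more tool, called after "Request:" in YAML: its name, and indented under it one key for each argument. move_arm: Moves the arm, as the interface text tells. Its arguments: {"type":"object","properties":{"moves":{"type":"array","items":{"type":"array","items":{"type":"number"}}}},"required":["moves"]}

```bash
ls; mkdir -p pics
python3 - <<'E'
from station import manip
import cv2,numpy as np
s=manip.sense();print(s['t'],s['tcp_pos'],s['ee_rot'],s['width'],manip.pinch_z)
ims=[]
for c in("side","top"):
    r=manip.read_camera(c);ims.append(r['image']);print(c,r['fovy'],r['cx'],r['cy'],np.round(r['T'],3).tolist(),[k for k in r])
    for q in("button_top","slide","cartridge","dispenser"):
        for d in manip.regions_of(c,q)[:2]:
            ys,xs=np.nonzero(d['mask']);print(q,round(d['p'],2),np.round(d['box']),xs.mean().round(1),ys.mean().round(1))
    cv2.imwrite(f'pics/{c}.png',r['image'][:,:,::-1])
E
```

```text
pics
0.0 [ 207.66514489 -481.85410553  230.45841332] [-7.88707887e-04  9.79381635e-01  2.02017273e-01 -1.08506926e-04] 85.470259763512 18.700000000000003
side 48.5931700429588 319.9423878466144 194.65674299876412 [[-0.91, 0.236, -0.341, 143.754], [-0.414, -0.561, 0.717, 837.706], [-0.022, 0.794, 0.608, 774.54], [0.0, 0.0, 0.0, 1.0]] ['image', 'fovy', 'cx', 'cy', 'T']
button_top 0.6 [319. 202.  22.  36.] 317.7 194.3
slide 0.89 [323. 205.  83.  27.] 327.7 209.2
cartridge 0.81 [333. 204.  20.  16.] 333.2 205.4
dispenser 0.93 [304. 231. 145.  90.] 306.8 225.2
top 43.87550008380045 310.94771283904004 202.97573010546463 [[-0.011, 0.987, -0.161, 309.989], [-1.0, -0.007, 0.025, 16.274], [0.024, 0.162, 0.987, 1393.407], [0.0, 0.0, 0.0, 1.0]] ['image', 'fovy', 'cx', 'cy', 'T']
button_top 0.67 [299. 201.  19.  35.] 300.6 197.2
button_top 0.43 [141. 173.  33.  29.] 140.6 173.7
slide 0.57 [276. 214.  24.  75.] 276.5 211.6
cartridge 0.6 [277. 193.  81. 121.] 278.8 197.3
cartridge 0.53 [275. 223.  21.  14.] 275.0 222.2
dispenser 0.93 [278. 195.  84. 123.] 278.9 197.4
dispenser 0.62 [448. 242.  33.  61.] 446.9 246.2
```

Run:
```python
import cv2,numpy as np
a=cv2.imread('pics/side.png')[120:300,200:440];b=cv2.imread('pics/top.png')[110:290,160:400]
v=np.vstack([cv2.resize(x,(800,600),interpolation=cv2.INTER_CUBIC) for x in(a,)])
cv2.imwrite('pics/side_c.png',v);cv2.imwrite('pics/top_c.png',cv2.resize(b,(800,600),interpolation=cv2.INTER_CUBIC))
```

```text
(no output)
```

View pics/top.png

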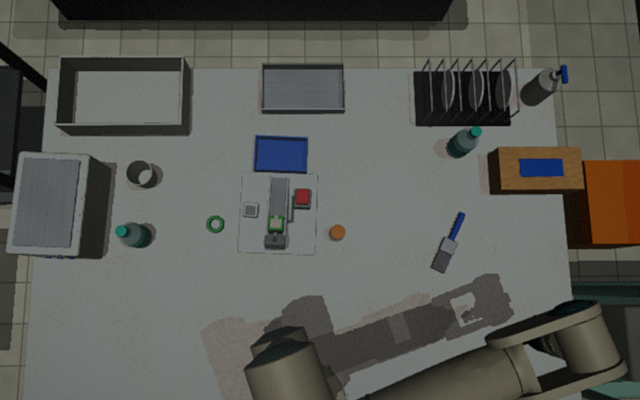

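View pics/side_c.png

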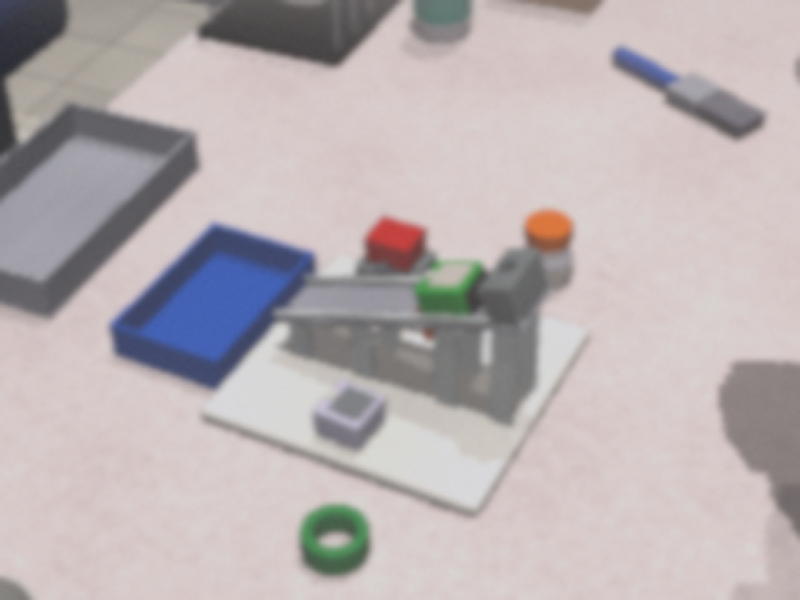

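View pics/top_c.png

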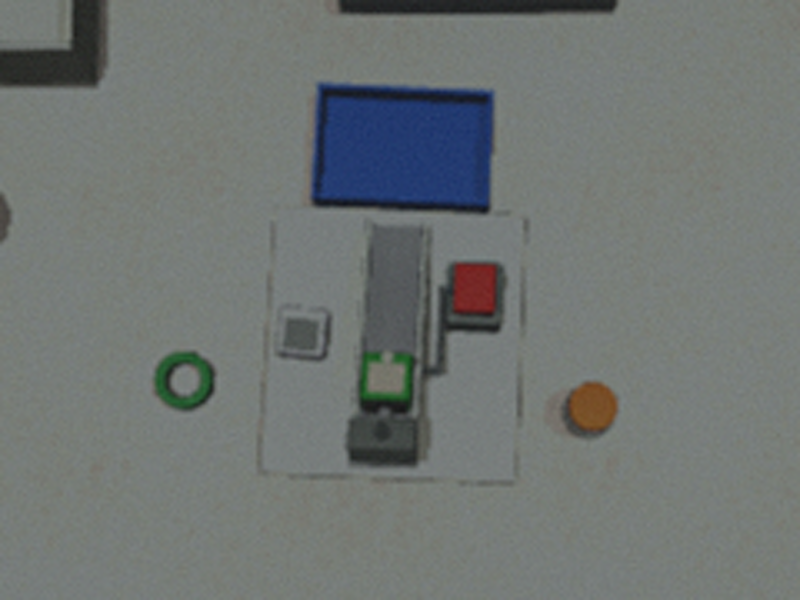

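Top view: dispenser deck spans about (238–318, 173–254). The red button is at (302, 196), on the world −y side of the slide. The green cartridge is at about (276, 223) in the bay, and uphill points toward the robot (world −x).

```bash
cat > h.py <<'E'
import numpy as np,cv2
C={'side':(48.5931700429588,319.942,194.657,np.array([[-0.91,0.236,-0.341,143.754],[-0.414,-0.561,0.717,837.706],[-0.022,0.794,0.608,774.54]])),
'top':(43.8755,310.948,202.976,np.array([[-0.011,0.987,-0.161,309.989],[-1,-0.007,0.025,16.274],[0.024,0.162,0.987,1393.407]]))}
def ray(c,u,v):
    fy,cx,cy,T=C[c];f=200/np.tan(np.radians(fy/2))
    d=T[:,:3]@np.array([(u-cx)/f,-(v-cy)/f,-1]);return T[:,3],d/np.linalg.norm(d)
def plane(c,u,v,z):
    o,d=ray(c,u,v);return o+d*(z-o[2])/d[2]
def tri(us,ut):
    o1,d1=ray('side',*us);o2,d2=ray('top',*ut)
    A=np.stack([d1,-d2],1);t=np.linalg.lstsq(A,o2-o1,rcond=None)[0]
    p,q=o1+d1*t[0],o2+d2*t[1];return (p+q)/2,np.linalg.norm(p-q)
S=lambda x,y:(200+x*.3,120+y*.3)
P=lambda x,y:(160+x*.3,110+y*.3)
E
python3 - <<'E'
from h import *
for n,a,b in [('button',(397,234),(473,286)),('cart top',(452,274),(387,378)),('jar cap',(549,224),(592,404)),('slide end',(291,303),(396,228)),('spare',(352,400),(302,332))]:
    p,e=tri(S(*a),P(*b));print(n,p.round(1),e.round(1))
q=np.array([plane('top',*P(*c),12)[:2] for c in [(272,212),(525,215),(518,482),(260,472)]]);print(q.round(1).tolist(),q.mean(0))
for i in range(4):
    d=q[(i+1)%4]-q[i];print(np.linalg.norm(d).round(1),np.degrees(np.arctan2(d[1],d[0])).round(1))
E
```

```text
button [542.2   6.8  83.8] 2.2
cart top [465.6  74.6 117. ] 0.5
jar cap [449.7 -89.2  54.3] 1.3
slide end [601.6  71.1  43.2] 3.4
spare [513.4 148.1  39.7] 0.2
[[621.2, 177.2], [617.3, -38.3], [390.2, -29.5], [400.5, 184.5]] [507.31363586  73.49351209]
215.5 -91.0
227.3 177.8
214.3 87.2
220.7 -1.9
```

Request:
move_arm:
  moves:
    - [0,0,0,0.147,5.5]
    - [0,0,0,0.147,5.5]
    - [0,0,0,0.146,5.5]
    - [2.27,-3.8,0,0,5.5]
    - [2.27,-3.8,0,0,5.5]
    - [2.27,-3.8,0,0,5.5]
    - [2.27,-3.8,0,0,5.5]
    - [2.27,-3.8,0,0,5.5]
    - [2.27,-3.8,0,0,5.5]
    - [2.27,-3.8,0,0,5.5]
    - [2.27,-3.8,0,0,5.5]
    - [2.27,-3.8,0,0,5.5]

```text
t: 1.7
tcp_pos: [424.0, -145.4, 231.6]
ee_rot: [0.0, 1.0, -0.017, 0.0]
wrist_force: [-0.1, -0.3, -0.2]
width: 55.2
gripper_force: 0.0
```

Request:
move_arm:
  moves:
    - [2.27,-3.8,0,0,5.5]
    - [2.27,-3.8,0,0,5.5]
    - [2.27,-3.8,0,0,5.5]
    - [2.27,-3.8,0,0,5.5]
    - [2.27,-3.8,0,0,5.5]
    - [0,0,0,0,5.5]
    - [0,0,0,0,5.5]
    - [0,0,0,0,5.5]

```text
t: 2.5
tcp_pos: [542.8, 38.3, 231.4]
ee_rot: [0.0, 1.0, -0.017, 0.0]
wrist_force: [0.1, 0.6, -0.9]
width: 54.6
gripper_force: 0.0
```

Request:
move_arm:
  moves:
    - [0,0,4,0,5.5]
    - [0,0,4,0,5.5]
    - [0,0,3,0,5.5]
    - [0,0,0,0,5.5]
    - [0,0,0,0,5.5]

```text
t: 3.0
tcp_pos: [543.2, 38.1, 122.5]
ee_rot: [0.0, 1.0, -0.017, 0.0]
wrist_force: [-0.4, -0.0, 1.0]
width: 54.9
gripper_force: 0.0
```

Run:
```python
from station import manip
import cv2,numpy as np
s=manip.sense();print(s['tcp_pos'],s['ee_rot'],s['wrist_force'])
r=manip.read_camera("wrist");print(r['fovy'],r['cx'],r['cy'],np.round(r['T_tool_cam'],4).tolist())
cv2.imwrite('pics/w1.png',r['image'][:,:,::-1])
r=manip.read_camera("side");cv2.imwrite('pics/s1.png',cv2.resize(r['image'][120:300,200:440,::-1],(800,600),interpolation=cv2.INTER_CUBIC))
```

```text
[543.15650271  38.12355092 122.53976863] [ 7.18858879e-05  9.99850789e-01 -1.72684855e-02  4.39858611e-04] [-0.35473237 -0.02002195  1.01349149]
65.70646984690485 321.9344398013428 196.42586979704433 [[-0.0001, 0.9503, 0.3113, 81.6643], [1.0, -0.0002, 0.0007, 0.2309], [0.0008, 0.3113, -0.9503, -142.9558], [0.0, 0.0, 0.0, 1.0]]
```

View pics/w1.png

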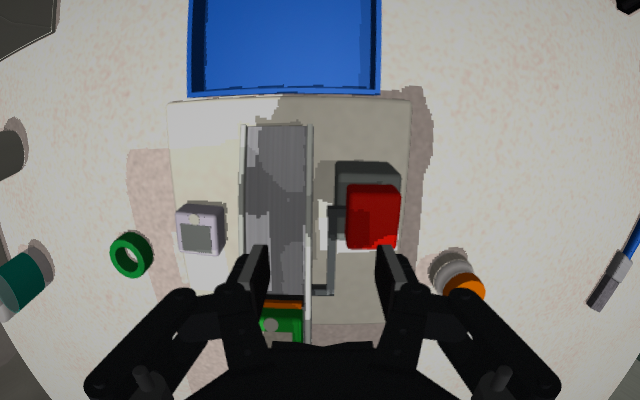

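View pics/s1.png

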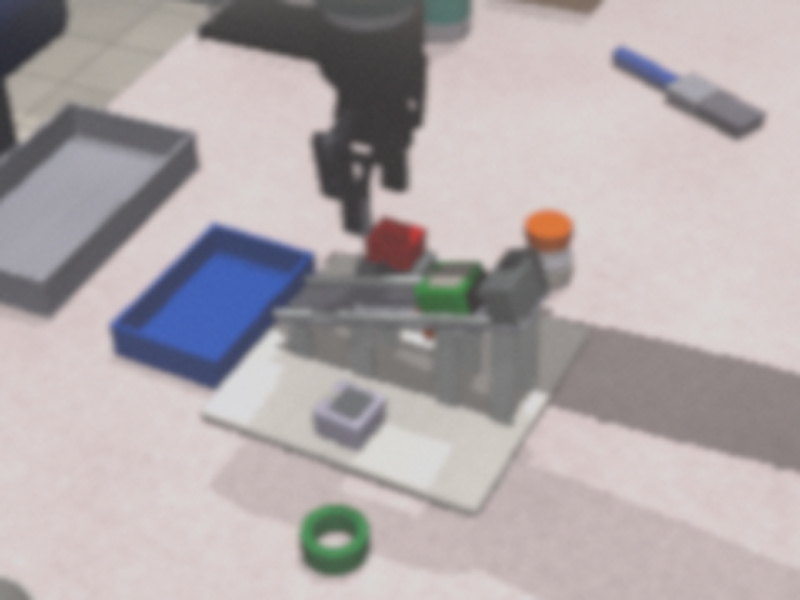

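The wrist view shows the button top at (347–400, 185–248), the slide rails at columns 243–311, and the fingertips at about (258, 247) and (386, 247). They hover over the slide and the button. I'll measure the fine offsets next.

Run:
```python
import numpy as np
f=200/np.tan(np.radians(65.70647/2));cx,cy=321.934,196.426
T=np.array([[-0.0001,0.9503,0.3113,81.6643],[1,-0.0002,0.0007,0.2309],[0.0008,0.3113,-0.9503,-142.9558]])
def tool(u,v,z):
    a=np.array([u-cx,v-cy]);r=np.hypot(*a);th=r/f;d=np.array([np.sin(th)*a[0]/r,-np.sin(th)*a[1]/r,-np.cos(th)])
    d=T[:,:3]@d;o=T[:,3];return (o+d*(z-o[2])/d[2])[:2].round(1)
for n,p,z in [('btn',(347,185),122.5-84),('btn',(397,185),122.5-84),('btn',(400,248),122.5-84),('btn',(346,248),122.5-84),('railL',(242,200),122.5-66),('railR',(310,200),122.5-66),('railL',(244,125),122.5-50),('railR',(311,125),122.5-50),('tipL',(246,248),-7),('tipL',(268,248),-7),('tipR',(376,248),-7),('tipR',(396,247),-7),('gate',(280,303),122.5-84)]: print(n,p,tool(*p,z))
```

```text
btn (347, 185) [29.6 15.4]
btn (397, 185) [29.7 46.7]
btn (400, 248) [-14.3  52.7]
btn (346, 248) [-13.6  16. ]
railL (242, 200) [ 13.7 -55.6]
railR (310, 200) [13.8 -8. ]
railL (244, 125) [ 64.2 -55. ]
railR (311, 125) [63.1 -7.5]
tipL (246, 248) [  9.7 -38.2]
tipL (268, 248) [ 10.  -26.8]
tipR (376, 248) [10.1 27.1]
tipR (396, 247) [10.4 37.4]
gate (280, 303) [-60.  -30.6]
```

Request:
move_arm:
  moves:
    - [0.7,0,1.5,0,5.5]
    - [0,0,1.5,0,5.5]
    - [0,0,0,0,5.5]
    - [0,0,0.5,0,5.5]
    - [0,0,0,0,5.5]
    - [0,0,0,0,5.5]

```text
t: 3.7
tcp_pos: [550.2, 38.8, 86.8]
ee_rot: [0.0, 1.0, -0.017, 0.0]
wrist_force: [0.2, -0.2, -0.7]
width: 55.0
gripper_force: 0.0
```

Run:
```python
from station import manip
import cv2,numpy as np
s=manip.sense();print(s['tcp_pos'],s['wrist_force'])
r=manip.read_camera("wrist");w=r['image'][150:350,160:460,::-1]
r=manip.read_camera("side");v=r['image'][160:230,280:385,::-1]
cv2.imwrite('pics/s2.png',np.hstack([cv2.resize(v,(400,267),interpolation=cv2.INTER_CUBIC),cv2.resize(w,(400,267))]))
```

```text
[550.1920887   38.76974859  86.82320099] [ 0.23277437 -0.18992741 -0.70814597]
```

View pics/s2.png

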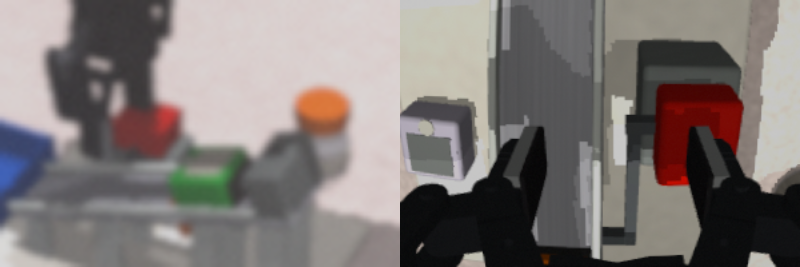

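The right tip is over the button and the left tip is over the middle of the slide. Descending in small steps.

Request:
move_arm:
  moves:
    - [0,0,0.4,0,5.5]
    - [0,0,0.4,0,5.5]
    - [0,0,0,0,5.5]
    - [0,0,0,0,5.5]

```text
t: 4.2
tcp_pos: [550.0, 38.7, 78.2]
ee_rot: [0.0, 1.0, -0.017, -0.0]
wrist_force: [-0.1, -0.4, 0.8]
width: 54.9
gripper_force: 0.4
```

Request:
move_arm:
  moves:
    - [0,0,0.4,0,5.5]
    - [0,0,0,0,5.5]
    - [0,0,0,0,5.5]

```text
t: 4.5
tcp_pos: [550.2, 38.7, 74.5]
ee_rot: [0.0, 1.0, -0.017, 0.0]
wrist_force: [-0.5, 0.1, 3.6]
width: 54.9
gripper_force: 1.6
```

Request:
move_arm:
  moves:
    - [0,0,0.4,0,5.5]
    - [0,0,0.2,0,5.5]
    - [0,0,0,0,5.5]
    - [0,0,0,0,5.5]

```text
t: 4.9
tcp_pos: [550.4, 38.7, 69.3]
ee_rot: [0.0, 1.0, -0.017, 0.001]
wrist_force: [-2.3, 1.2, 9.5]
width: 55.0
gripper_force: 4.9
```

Run:
```python
from station import manip
import cv2,numpy as np
s=manip.sense();print(s['tcp_pos'],s['wrist_force'])
r=manip.read_camera("wrist");w=r['image'][150:350,160:460,::-1]
r=manip.read_camera("side");v=r['image'][160:230,280:385,::-1]
cv2.imwrite('pics/s3.png',np.hstack([cv2.resize(v,(400,267),interpolation=cv2.INTER_CUBIC),cv2.resize(w,(400,267))]))
```

```text
[550.38172915  38.72923418  69.3194509 ] [-2.28311114  1.18808493  9.4889057 ]
```

View pics/s3.png

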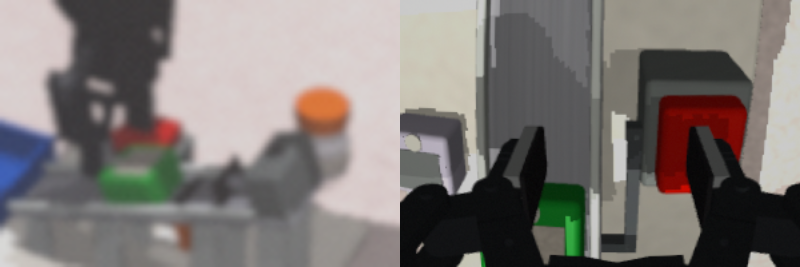

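The picture shows the button down. The cartridge has left the bay and rests against the left finger. I'll let it settle, then check again.

Request:
move_arm:
  moves:
    - [0,0,0,0,5.5]
    - [0,0,0,0,5.5]
    - [0,0,0,0,5.5]
    - [0,0,0,0,5.5]
    - [0,0,0,0,5.5]
    - [0,0,0,0,5.5]
    - [0,0,0,0,5.5]
    - [0,0,0,0,5.5]

```text
t: 5.8
tcp_pos: [550.4, 38.7, 69.3]
ee_rot: [0.0, 1.0, -0.017, 0.001]
wrist_force: [-3.2, 0.4, 9.4]
width: 55.2
gripper_force: 4.9
```

Run:
```python
from station import manip
import cv2,numpy as np
r=manip.read_camera("side");a=r['image']
old=cv2.imread('pics/s3.png')[:267,:400]
v=cv2.resize(a[160:230,280:385,::-1],(400,267),interpolation=cv2.INTER_CUBIC)
g=lambda i:np.argwhere((i[:,:,1].astype(int)>i[:,:,2]+40)&(i[:,:,1].astype(int)>i[:,:,0]+40)).mean(0).round(1)
print(g(old),g(v)); print(manip.sense()['wrist_force'])
if np.abs(g(old)-g(v)).max()<3: print(manip.finish_job())
```

```text
[149.6 214.2] [149.  215.5]
[-2.31521463  0.70239665  8.78500458]
the job is handed in; nothing more can be done
None
```

The job is handed in: one fingertip holds the red button down, and the other finger, waiting in the slide, has stopped the green cartridge, which rests there and stayed put over about 0.9 s before hand-in.

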